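# Close a reflectance cell and hold its cam lever at full lift

## Task

Set up the small reflectance cell for its white-reference reading: first screw its black ribbed ring cap clockwise (seen from above) until it is fully home, then take the black handle of the cam lever, which rests low at the front left of the cell, and swing it up to the point of highest lift, where the lever stands straight up and the white puck is pressed against the cap's window. The lever springs back if it is let go, so finish while holding it there, still and at the top; leave the glass jar, the dish and the dropper bottle where they stand.

Things in the scene. Friction and masses are not known exactly. Their poses are not given: they have to be found in the camera images.
- cell: Fixed frame: aluminium base plate (x -67 to +55, y -62 to +72 mm in its frame), housing 74 x 74 mm up to z = 92 mm, on it a round neck with the ring cap. Origin on the worktop, on the vertical axis of neck and cap; z up; its -x side (front, with the lever) faces the robot, +y is to the left seen by the robot.
- cap_grip (a point): Where to grip the ring cap: on its axis, 11 mm below its top, 13.5 mm above its lower edge; rises with it. The cap is a black ribbed ring, 54 mm outer diameter, 24.5 mm tall, with a glass window, captive on a coarse thread. Nothing stands beside it; the housing's top lies 17 mm below this point when the cap is home. Its axes turn with the cap.
- ring_cap (a joint): Turn of the ring cap, rad: 0 = fully home (sits on the neck's collar, hard stop), positive = unscrewed, anticlockwise from above; so screwing home is clockwise. It rises 3 mm per rad. Starts between 0.75 and 1.25, can turn to 1.45; turning takes about 0.12 N m and it stays where it is left.
- lever (a joint): Angle of the cam lever, rad. 0 = at rest on its stop, pointing to the cell's +y and 0.17 rad above level; grows as the handle swings up. 1.40 = straight up, the cam's highest lift (15.6 mm). Beyond that, up to its stop at 2.3, the lift falls again. A return spring draws it to 0: 2 to 4 N at the handle.
- lever_grip (a point): Middle of the lever's handle: a black cylinder, 22 mm diameter, 40 mm long, parallel to the camshaft (the cell's x axis), on the front of the lever's end. It turns freely on its pin, so it can be gripped across from above and swung without tilting the hand. 110 mm from the camshaft's axis; 65 mm above the worktop at rest, 156 mm with the lever upright. Its axes turn with the lever.
- lever_pivot (a point): Fixed point on the camshaft's axis, in the plane in which lever_grip swings: 46 mm above the worktop and 76.5 mm in front of (-x of) the cell's origin. The camshaft is level, along the cell's x axis; lever_grip swings about it from the cell's +y side (rest) up over the top towards -y.
- puck: Reference puck, 35 mm diameter, 14 mm tall, steel with white ceramic face, loose on a sprung platform in the neck under the window. Origin at the centre of its underside, z = 87 mm with the lever at rest; the lever lifts it. With the cap home it meets the window about 0.5 rad before the lever is upright and is then pressed by a spring, about 10 N at the top. Not to be handled.
- jar: Amber glass jar, 117 mm diameter, 177 mm tall, far left; origin at the centre of its underside. Bystander.
- dish: White evaporating dish, 87 mm diameter, 30 mm tall, to the left of the cell near the front edge; origin at the centre of its underside. Bystander.
- dropper: Brown dropper bottle, 40 mm diameter, 112 mm tall, alone to the right of the cell near the front edge; origin at the centre of its underside. Bystander.

How it is judged (in metres and radians):
On the way, in this order (a step that is already met when the one before it is completed fails the run):
1. the ring cap is screwed fully home while the lever is still at rest (value of joint ring_cap below 0.07 rad and value of joint lever below 0.5 rad), for 0.2 s.
2. the lever is at its highest lift and the puck is pressed against the window (value of joint lever between 1.22 and 1.58 rad and contact force between puck and ring_cap above 5 N), for 0.2 s.
At the end, for the whole second after the job is handed in: The ring cap is home (within 0.07 rad of its stop), the fingers hold the lever still within 0.18 rad (10 degrees) of straight up, the puck presses on the cap's window with more than 5 N, and jar, dish and dropper bottle are within 20 mm of their places (all of step 2 and value of joint ring_cap below 0.07 rad and velocity of joint lever between -0.15 and 0.15 rad/s and contact force between the fingers and lever above 1 N and distance of each of jar, dish, dropper from where it was at the start of the episode below 0.02 m); the arm keeps its last pose, push and grip.
It fails at once if the jar, the dish or the dropper bottle is shifted or knocked over (distance of any of jar, dish, dropper from where it was at the start of the episode above 0.02 m or angle between any of jar, dropper's own z axis and vertical above 0.3 rad).
It also fails if it takes over 53 s, if anything falls off the work surface, if the arm or the gripper's body presses on something with over 40 N, if the wrist force passes 120 N, or if a joint passes its speed limit or range.

## Robot

A 7-joint arm with a two-finger parallel gripper is mounted at the origin on a cart in front of the work surface, level with it; the furniture and walls round the work are solid. World frame = base frame: x ahead of the robot, y to its left, z up, the work surface at z = 0. Lengths are in mm, angles in rad, forces in N, time in s.
With the tool pointing down it reaches from about 400 to 750 mm from the base axis. Payload 19.5 kg.
Tool frame: the origin (TCP) lies on the centre line of the jaws, within the pads' length; the fingertips stand env.finger_overhang ahead of it and the grasp point (between the pads) is the TCP (env.finger_overhang is the distance from the TCP to the fingertips, in mm); z points along the fingers, y is the line along which they close (so a half turn about z gives the same grasp; the last joint's range is limited). The gripper opens to 85 mm and grips with 20 to 120 N. Pads are 22 mm wide; open, the fingers measure 114 mm over their backs; the gripper's body (76 mm by 85 mm) begins 54 mm behind the grasp point. The pads swing forward as they close: fully open they stand 13 mm farther back than shut.
Start: joints at [1.158, 0.707, -0.028, 1.485, 0.022, 0.951, -0.075], TCP at [208.348, -535.895, 212.968] pointing down, gripper open.
Joint ranges: [-2.71, 2.71], [-0.32, 2.16], [-1.57, 1.52], [0, 2.45], [-1.46, 4.6], [0, 2.02], [-2.83, 2.83]. Speed limits (rad/s): [1.89, 1.89, 2.57, 2.57, 3.01, 3.01, 3.01].

## Interface

Orientations are given as a unit quaternion [w, x, y, z].
In Python, from workcell import env gives the robot as it stands.
- The arm moves only by the tool jog_arm, never from a script. Its argument "plan" is a list of rows, each an object of numbers: "x", "y", "z": the shift along the world's x, y, z in units of 40 mm (1.0 is 40 mm); "ax", "ay", "az": the turn, a rotation vector about the world's x, y, z in units of 5 degrees (1.0 is 5 degrees); "gripper": the finger opening in mm, from 0 to 85.4. In form: [{"x": .., "y": .., "z": .., "ax": .., "ay": .., "az": .., "gripper": ..}, ...]. A call has 1 to 12 rows; each row is the pose to reach, as a shift and turn from the pose commanded when the call began; what a row does not reach only later rows make up. A row lasts 1/12 s, in which the tool goes at most 41.7 mm and 7.16 degrees, less where a joint would pass 70% of its speed; a pose out of reach is approached as far as the arm can. A call with a gripper value outside its range is refused whole. The fingers move at their own pace and stop on an object; "newtons" is the grip in N (left out, the last holds). Time passes only in rows, so rows that repeat a pose let the fingers close. It gives the time, the measured TCP pose, the force, the opening and the grip force at its end, in the units of the state.
- env.get_obs(): the state, without advancing time (a new reading comes with each control period).
- env.get_image(name): name is "side" or "top" or "wrist"; returns the picture (384x512x3 uint8, red, green, blue); there is no depth.
- env.camera_model(name): a dict with "vertical_fov" (degrees; the focal length in pixels is half the picture's height over the tangent of half this angle, whatever the lens; pixels are square), "cx", "cy" (the principal point, pixels), "R" (3x3) and "t" (3): a world point X has camera coordinates R X + t. Camera axes: x right, y down, z forward; pixel columns grow to the right and rows downward; lengths in mm; the calibration is good to about 2 mm. A picture is of the moment at which its call begins: read the wrist's pose just before it. camera_model takes no time and is no camera call; for the wrist camera it gives the pose at the moment of the call.
- env.close_job(): hands the job in; it is judged then, once.
Trained networks look in the newest picture that a camera, given by its name, has taken for a name from the list of things; names that differ only in an ending like _2 or _b are one class to them, and where a whole thing is asked for, a point or a joint stands for the part that bears it (a point fixed in the world has none). Each returns a list of dicts, best first, with "confidence" (0 to 1); they miss things now and then, are a little off and sometimes report something else, mostly with a low value. They report only what shows in the picture. A call takes as long as a camera call.
- env.search_frame(camera, query): "at" ([x, y, z] in mm, in the coordinates of the camera as it stood for that picture, good to about 4 mm: the middle of the surface that is visible of it).
- env.regions_of(camera, query): "pixels" (384x512 bool, what is visible of it).
The state is a dict: "clock": time; "joint_pos": joint angles; "qd": joint speeds; "joint_efforts": joint torques, N m; "position": TCP position; "tcp_rot": TCP orientation; "ft_force": force on the tool from outside, world axes, zero at the start; "ft_torque": the same for the moment, N m; "opening": opening from 0.0 (shut) to 1.0 (fully open); "grip_force": force on a finger pad.
Only numpy, scipy, OpenCV 4.12 (cv2) and the standard library are available. Lean on these libraries where they do the work, as an engineer would, in place of code of your own. Each camera call takes 0.05 s, during which the arm holds its last target. There are 200 camera calls.

## Working session

There is one attempt and no reset: what is moved stays moved. The work goes in short steps, Python scripts to look and compute and a tool call to move; the robot and the scene stay as the last step left them, time stands still between calls to the robot, and variables do not carry over. Pictures are saved under pics/ and viewed, at most 10 in all, crops included, and the job is handed in when it is done.

Besides the shell and the picture viewer there is one more tool, called after ">>>" by a JSON object that holds its "fn" and its "kwargs", one argument or row to a line. jog_arm: Moves the arm, as the interface text tells. Its arguments: {"type":"object","properties":{"plan":{"type":"array","items":{"type":"object","properties":{"x":{"type":"number"},"y":{"type":"number"},"z":{"type":"number"},"ax":{"type":"number"},"ay":{"type":"number"},"az":{"type":"number"},"gripper":{"type":"number"}}}},"newtons":{"type":"number"}},"required":["plan"]}

```bash
mkdir -p pics; ls
python3 - <<'E'
from workcell import env
import cv2,numpy as np
o=env.get_obs();print(o['clock'],o['position'],o['tcp_rot'],o['opening'],env.finger_overhang)
for c in ['side','top']:
    im=env.get_image(c);cv2.imwrite(f'pics/{c}0.png',im[:,:,::-1])
    m=env.camera_model(c);R=np.array(m['R']);t=np.array(m['t']);print(c,m['vertical_fov'],m['cx'],m['cy'],(-R.T@t).round())
    for q in ['cell','cap_grip','lever_grip','jar','dish','dropper']:
        for d in env.search_frame(c,q)[:2]:
            print(c,q,round(d['confidence'],2),(R.T@(np.array(d['at'])-t)).round(1))
E
python3 - <<'E'
import cv2,numpy as np
a=cv2.imread('pics/side0.png');b=cv2.imread('pics/top0.png')
E
```

```text
pics
0.0 [ 208.24779907 -535.68349281  212.54122027] [-5.15161262e-04  9.82862472e-01  1.84339586e-01 -1.13849518e-04] 0.998455493759 19.0
side 44.04166638338281 253.36136007112103 191.04895983969638 [ 220. 1478.  787.]
side cell 0.8 [511.7 217.   59.6]
side cell 0.56 [525.1 205.  115.9]
side cap_grip 0.61 [520.9 202.8 119. ]
side lever_grip 0.51 [483.7 314.5  64.8]
side jar 0.93 [595.7 572.4 124. ]
side dish 0.94 [382.2 485.4  15.5]
side dropper 0.5 [414.2 -90.3  49.6]
top 50.3059153775742 248.30511852731107 190.9441644418266 [ 268.  179. 1280.]
top cell 0.6 [413.7 -92.1  60.6]
top cap_grip 0.67 [522.9 185.7 124.2]
top lever_grip 0.82 [490.6 289.1  65.8]
top jar 0.79 [604.7 526.7 116.3]
top dish 0.82 [386.8 504.1  11.2]
top dropper 0.5 [418.8 -91.8  58.9]
top dropper 0.32 [491.5 289.8  64.8]
```

View pics/top0.png

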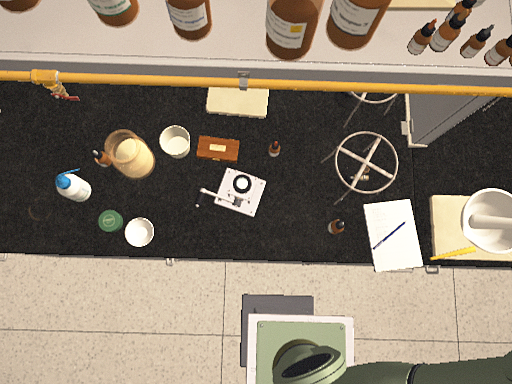

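View pics/side0.png

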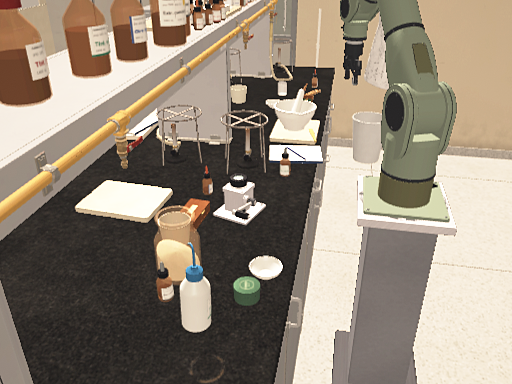

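The top view shows the white cell with its black cap near (242,183) and the lever handle near (199,205). The side view agrees, with the cell at (238,195). The path at height is clear, so I'm moving over the cell.

>>> {"fn": "jog_arm", "kwargs": {
  "plan": [
    {"x":3,"y":3.2,"z":2.5,"az":7},
    {"x":3,"y":3.2,"z":2.5,"az":7},
    {"x":3,"y":3.2,"z":2.5,"az":7},
    {"x":6,"y":9,"z":2.5,"az":14},
    {"x":6,"y":9,"z":2.5,"az":14},
    {"x":6,"y":9,"z":2.5,"az":14},
    {"x":6,"y":9,"z":2.5,"az":14},
    {"x":6,"y":9,"z":2.5,"az":14},
    {"x":6,"y":9,"z":2.5,"az":14},
    {"x":6,"y":9,"z":2.5,"az":14},
    {"x":6,"y":9,"z":2.5,"az":14},
    {"x":6,"y":9,"z":2.5,"az":14}
  ]
}}

```text
invalid input
```

>>> {"fn": "jog_arm", "kwargs": {
  "plan": [
    {"x":3,"y":3.2,"z":2.5,"ax":0,"ay":0,"az":7,"gripper":85},
    {"x":3,"y":3.2,"z":2.5,"ax":0,"ay":0,"az":7,"gripper":85},
    {"x":3,"y":3.2,"z":2.5,"ax":0,"ay":0,"az":7,"gripper":85},
    {"x":6,"y":9,"z":2.5,"ax":0,"ay":0,"az":14,"gripper":85},
    {"x":6,"y":9,"z":2.5,"ax":0,"ay":0,"az":14,"gripper":85},
    {"x":6,"y":9,"z":2.5,"ax":0,"ay":0,"az":14,"gripper":85},
    {"x":6,"y":9,"z":2.5,"ax":0,"ay":0,"az":14,"gripper":85},
    {"x":6,"y":9,"z":2.5,"ax":0,"ay":0,"az":14,"gripper":85},
    {"x":6,"y":9,"z":2.5,"ax":0,"ay":0,"az":14,"gripper":85},
    {"x":6,"y":9,"z":2.5,"ax":0,"ay":0,"az":14,"gripper":85},
    {"x":6,"y":9,"z":2.5,"ax":0,"ay":0,"az":14,"gripper":85},
    {"x":6,"y":9,"z":2.5,"ax":0,"ay":0,"az":14,"gripper":85}
  ],
  "newtons": 40
}}

```text
clock: 1.7
position: [451.5, -169.6, 313.9]
tcp_rot: [0.0, 0.696, 0.718, 0.002]
ft_force: [0.6, 0.8, -0.5]
opening: 1.001
grip_force: 0.0
```

>>> {"fn": "jog_arm", "kwargs": {
  "plan": [
    {"x":0.5,"y":9.5,"z":0,"ax":0,"ay":0,"az":14,"gripper":85},
    {"x":0.5,"y":9.5,"z":0,"ax":0,"ay":0,"az":14,"gripper":85},
    {"x":0.5,"y":9.5,"z":0,"ax":0,"ay":0,"az":14,"gripper":85},
    {"x":0.5,"y":9.5,"z":0,"ax":0,"ay":0,"az":14,"gripper":85},
    {"x":0.5,"y":9.5,"z":0,"ax":0,"ay":0,"az":14,"gripper":85},
    {"x":0.5,"y":9.5,"z":0,"ax":0,"ay":0,"az":14,"gripper":85},
    {"x":0.5,"y":9.5,"z":0,"ax":0,"ay":0,"az":14,"gripper":85},
    {"x":0.5,"y":9.5,"z":0,"ax":0,"ay":0,"az":14,"gripper":85},
    {"x":0.5,"y":9.5,"z":0,"ax":0,"ay":0,"az":14,"gripper":85},
    {"x":0.5,"y":9.5,"z":0,"ax":0,"ay":0,"az":14,"gripper":85},
    {"x":0.5,"y":9.5,"z":0,"ax":0,"ay":0,"az":14,"gripper":85},
    {"x":0.5,"y":9.5,"z":0,"ax":0,"ay":0,"az":14,"gripper":85}
  ],
  "newtons": 40
}}

```text
clock: 2.7
position: [468.3, 203.9, 312.7]
tcp_rot: [-0.0, 0.164, 0.986, -0.0]
ft_force: [0.0, -0.7, -0.5]
opening: 0.994
grip_force: 0.0
```

Run:
```python
from workcell import env
import cv2,numpy as np
c='wrist'
o=env.get_obs();print(o['clock'],o['position'].round(1),o['tcp_rot'].round(3),o['joint_pos'].round(2))
m=env.camera_model(c)
im=env.get_image(c);cv2.imwrite(f'pics/w0.png',im[:,:,::-1])
R=np.array(m['R']);t=np.array(m['t']);print(m,(-R.T@t).round())
np.savez('w0.npz',R=R,t=t,fov=m['vertical_fov'],cx=m['cx'],cy=m['cy'])
for q in ['cell','cap_grip','lever_grip','dish']:
    for d in env.search_frame(c,q)[:2]:
        print(c,q,round(d['confidence'],2),(R.T@(np.array(d['at'])-t)).round(1))
    for d in env.regions_of(c,q)[:1]:
        p=np.array(d['pixels']).astype(np.uint8);ys,xs=np.nonzero(p);print(q,round(d['confidence'],2),cv2.minAreaRect(np.c_[xs,ys].astype(np.float32)),cv2.minEnclosingCircle(np.c_[xs,ys].astype(np.float32)))
```

```text
2.7 [468.3 203.9 312.7] [-0.     0.164  0.986 -0.   ] [-0.08  0.57 -0.73  1.52  0.4   1.21  0.37]
{'vertical_fov': 58.962188186759406, 'cx': 254.40589260053153, 'cy': 189.87356763916227, 'R': array([[ 0.32445267,  0.9459001 , -0.00186054],
       [ 0.91400415, -0.31300435,  0.25811758],
       [ 0.24357109, -0.08544748, -0.96611172]]), 't': array([-344.62575967, -424.36660908,  377.58940178])} [408. 225. 474.]
wrist cell 0.8 [506.7 204.6  65.2]
cell 0.89 ((288.077392578125, 182.27001953125), (104.8831558227539, 157.8773651123047), 78.52447509765625) ((286.0, 173.5), 86.31492614746094)
wrist cap_grip 0.74 [521.9 185.9 121.9]
wrist cap_grip 0.5 [506.7 205.   63.3]
cap_grip 0.69 ((257.6538391113281, 213.76922607421875), (50.7940788269043, 48.0484504699707), 78.69007110595703) ((258.0, 213.5), 25.675962448120117)
wrist lever_grip 0.96 [487.9 294.8  62. ]
wrist lever_grip 0.39 [586.2 478.6  43.6]
lever_grip 0.66 ((257.558837890625, 213.73529052734375), (50.68994140625, 48.26458740234375), 75.96376037597656) ((258.5, 213.5), 25.739173889160156)
wrist dish 0.8 [398.8 501.4  13.8]
```

View pics/w0.png

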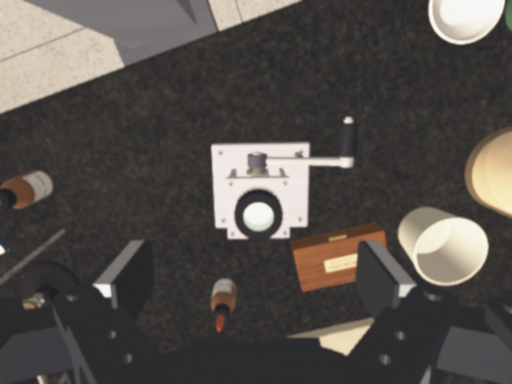

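The wrist view shows the cap at (258,213), plate front corners at (211,144) and (309,142), and the handle around (348,139). The nearby brown box and small bottle are clear of both grasps. I'll fit the cell pose from these.

```bash
cat > fit.py <<'E'
import numpy as np
from scipy.optimize import least_squares
W=np.load('w0.npz');R,t=W['R'],W['t'];f=192/np.tan(np.radians(W['fov']/2))
L=np.array([[0,0,121],[-67,-62,8],[-67,72,8],[-76.5,108.4,65]]);P=np.array([[258,213.5],[211,144],[309,142],[348,139]])
def proj(p):
    c,s=np.cos(p[2]),np.sin(p[2]);X=L@np.array([[c,s,0],[-s,c,0],[0,0,1]])+[p[0],p[1],0]
    C=X@R.T+t;return C[:,:2]/C[:,2:]*f+[W['cx'],W['cy']]
r=least_squares(lambda p:(proj(p)-P).ravel(),[522,188,-.3]);p=r.x
print(p.round(3),np.degrees(p[2]));print((proj(p)-P).round(1))
c,s=np.cos(p[2]),np.sin(p[2])
T=lambda x,y:(p[0]+c*x-s*y,p[1]+s*x+c*y)
print('pivot',T(-76.5,0),'grip',T(-76.5,108.4))
E
python3 fit.py
```

```text
[ 5.25617e+02  1.88315e+02 -3.17000e-01] -18.18694331820386
[[-0.1  2.2]
 [ 0.4 -1.5]
 [ 0.4 -0.7]
 [-0.6 -0.4]]
pivot (np.float64(452.9383599001326), np.float64(212.19203156957826)) grip (np.float64(486.7719975810615), np.float64(315.1767147087501))
```

>>> {"fn": "jog_arm", "kwargs": {
  "plan": [
    {"x":1.42,"y":-0.4,"z":-1.0,"ax":0,"ay":0,"az":0,"gripper":85},
    {"x":1.42,"y":-0.4,"z":-2.0,"ax":0,"ay":0,"az":0,"gripper":85},
    {"x":1.42,"y":-0.4,"z":-3.0,"ax":0,"ay":0,"az":0,"gripper":85},
    {"x":1.42,"y":-0.4,"z":-3.5,"ax":0,"ay":0,"az":0,"gripper":85},
    {"x":1.42,"y":-0.4,"z":-3.5,"ax":0,"ay":0,"az":0,"gripper":85},
    {"x":1.42,"y":-0.4,"z":-3.5,"ax":0,"ay":0,"az":0,"gripper":85}
  ],
  "newtons": 40
}}

```text
clock: 3.65
position: [524.8, 188.1, 173.1]
tcp_rot: [-0.001, 0.163, 0.987, -0.0]
ft_force: [0.1, 0.3, 0.5]
opening: 0.995
grip_force: 0.0
```

Run:
```python
from workcell import env
import cv2,numpy as np
o=env.get_obs();print(o['clock'],o['position'].round(1),o['tcp_rot'].round(3),o['joint_pos'].round(2))
for c in ['wrist','top']:
    m=env.camera_model(c)
    im=env.get_image(c);cv2.imwrite(f'pics/{c}1.png',im[:,:,::-1])
    R=np.array(m['R']);t=np.array(m['t']);f=192/np.tan(np.radians(m['vertical_fov']/2))
    np.savez(c+'1.npz',R=R,t=t,f=f,cx=m['cx'],cy=m['cy'])
    for z in (121,123):
        X=R@[525.6,188.3,z]+t;print(c,'pred',X[:2]/X[2]*f+[m['cx'],m['cy']], 'px/mm',f/X[2])
    for d in env.regions_of(c,'cap_grip')[:2]:
        ys,xs=np.nonzero(np.array(d['pixels']));print(round(d['confidence'],2),xs.min(),xs.max(),ys.min(),ys.max(),xs.mean(),ys.mean())
```

```text
3.65 [524.8 188.1 173.1] [-0.001  0.163  0.987 -0.   ] [-0.08  0.79 -0.65  1.59  0.55  0.95  0.33]
wrist pred [254.59609833 202.01397774] px/mm 1.5253403061110706
wrist pred [254.59058372 202.9105166 ] px/mm 1.5386983677021868
0.78 215 296 157 241 255.4931606784607 199.73737005289075
top pred [242.20715838 182.95266218] px/mm 0.3445117423652646
top pred [242.20637903 182.80271408] px/mm 0.345081660031934
0.66 233 251 178 192 241.21951219512195 185.26829268292684
```

View pics/wrist1.png

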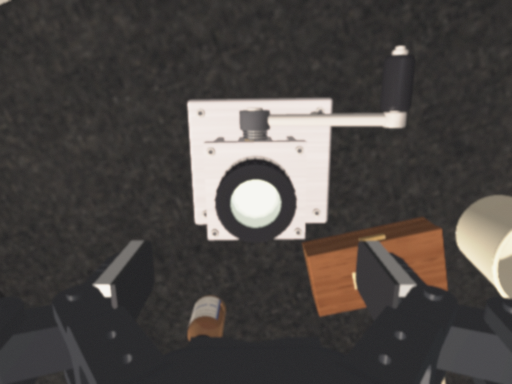

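The cap centre sits at about (255,201), within 1 mm of the prediction, so I'm descending and gripping.

>>> {"fn": "jog_arm", "kwargs": {
  "plan": [
    {"x":0,"y":0.01,"z":-0.6,"ax":0,"ay":0,"az":0,"gripper":85},
    {"x":0,"y":0.01,"z":-1.0,"ax":0,"ay":0,"az":0,"gripper":85},
    {"x":0,"y":0.01,"z":-1.33,"ax":0,"ay":0,"az":0,"gripper":85},
    {"x":0,"y":0.01,"z":-1.33,"ax":0,"ay":0,"az":0,"gripper":70},
    {"x":0,"y":0.01,"z":-1.33,"ax":0,"ay":0,"az":0,"gripper":48},
    {"x":0,"y":0.01,"z":-1.33,"ax":0,"ay":0,"az":0,"gripper":48},
    {"x":0,"y":0.01,"z":-1.33,"ax":0,"ay":0,"az":0,"gripper":48},
    {"x":0,"y":0.01,"z":-1.33,"ax":0,"ay":0,"az":0,"gripper":48},
    {"x":0,"y":0.01,"z":-1.33,"ax":0,"ay":0,"az":0,"gripper":48},
    {"x":0,"y":0.01,"z":-1.33,"ax":0,"ay":0,"az":0,"gripper":48}
  ],
  "newtons": 40
}}

```text
clock: 4.68
position: [525.3, 188.5, 120.1]
tcp_rot: [0.0, 0.163, 0.987, 0.0]
ft_force: [0.6, -0.3, 0.5]
opening: 0.563
grip_force: 0.0
```

Run:
```python
from workcell import env
import cv2
im=env.get_image('wrist');cv2.imwrite('pics/w2.png',im[:,:,::-1])
s=env.get_image('side')[150:250,190:300,::-1];s=cv2.resize(s,None,fx=4,fy=4,interpolation=2)
w=cv2.resize(im[:,:,::-1],(388,400));cv2.imwrite('pics/c2.png',cv2.hconcat([s[:400],w]) if s.shape[1]+388<=800 else cv2.hconcat([s[:400,:410],w]))
o=env.get_obs();print(o['opening'],o['grip_force'],o['ft_force'],o['ft_torque'])
```

```text
0.5602967338211958 0.0 [-0.20509075  0.00590127 -0.61007195] [-0.03317432  0.00713554  0.03083074]
```

View pics/c2.png

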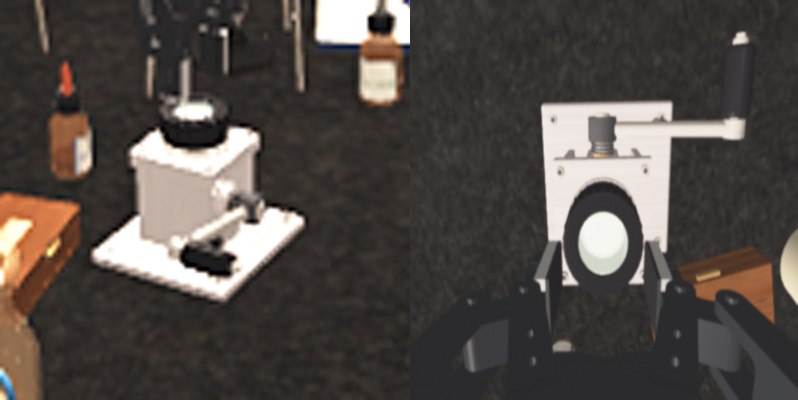

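Run:
```python
from workcell import env
import numpy as np
from scipy.spatial.transform import Rotation as Ro
o=env.get_obs();q=o['tcp_rot'];M=Ro.from_quat([q[1],q[2],q[3],q[0]]).as_matrix();p=np.array(o['position']);print(p,env.finger_overhang)
for c in ['wrist','side']:
    m=env.camera_model(c);R=np.array(m['R']);t=np.array(m['t']);f=192/np.tan(np.radians(m['vertical_fov']/2))
    if c=='wrist': print('cam in tool',M.T@(-R.T@t-p)); print(M.T@R.T)
    def pr(X): X=R@X+t; return (X[:2]/X[2]*f+[m['cx'],m['cy']]).round(1)
    for y in (-24,24):
        for z in (19,0,-20,-35): print(c,y,z,pr(p+M@[0,y,z]))
    print('captop',[pr(np.array([525+27*np.cos(a),188.6+27*np.sin(a),122])) for a in np.arange(4)*np.pi/2])
```

```text
[525.18893231 188.51045586 119.89876405] 19.0
cam in tool [  64.38319187    0.68367592 -160.94409585]
[[-9.34477351e-04 -9.66035483e-01 -2.58407763e-01]
 [ 9.99998682e-01 -5.59704384e-04 -1.52387769e-03]
 [ 1.32748796e-03 -2.58408846e-01  9.66034733e-01]]
wrist -24 19 [210.9 217.9]
wrist -24 0 [206.3 230.6]
wrist -24 -20 [200.1 247.2]
wrist -24 -35 [194.4 262.7]
wrist 24 19 [296.5 217.8]
wrist 24 0 [301.  230.5]
wrist 24 -20 [306.8 247.1]
wrist 24 -35 [312.2 262.7]
captop [array([270.4, 277.6]), array([305.4, 215.3]), array([235.5, 182.1]), array([203.3, 247.7])]
side -24 19 [242.5 179.7]
side -24 0 [242.5 174.3]
side -24 -20 [242.4 168.6]
side -24 -35 [242.4 164.3]
side 24 19 [234.5 185.8]
side 24 0 [234.4 180.3]
side 24 -20 [234.3 174.5]
side 24 -35 [234.2 170.1]
captop [array([230.1, 175.9]), array([236.6, 180.6]), array([247. , 177.5]), array([240.4, 172.9])]
```

Run:
```python
from workcell import env
import cv2
im=cv2.imread('pics/w2.png')[150:384,130:380];w=cv2.resize(im,None,fx=1.6,fy=1.6,interpolation=2)
s=env.get_image('side')[120:200,205:275,::-1];s=cv2.resize(s,None,fx=5,fy=5,interpolation=2)
s=s[:374];cv2.imwrite('pics/c3.png',cv2.hconcat([s,cv2.resize(w,(400,s.shape[0]))]));print(s.shape)
```

```text
(374, 350, 3)
```

View pics/c3.png

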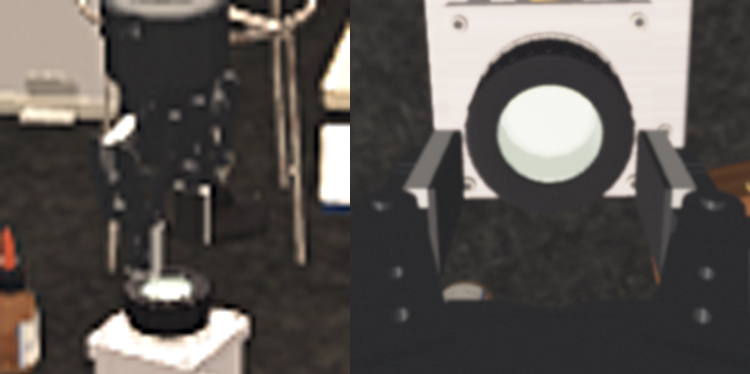

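Both views show the fingertips about 20 mm behind the reported TCP, which puts them at z≈140, above the cap. I'll reopen and go about 36 mm lower in small steps, watching the force.

>>> {"fn": "jog_arm", "kwargs": {
  "plan": [
    {"x":0,"y":0,"z":0,"ax":0,"ay":0,"az":0,"gripper":85},
    {"x":0,"y":0,"z":0,"ax":0,"ay":0,"az":0,"gripper":85},
    {"x":0,"y":0,"z":0,"ax":0,"ay":0,"az":0,"gripper":85},
    {"x":0,"y":0,"z":-0.3,"ax":0,"ay":0,"az":0,"gripper":85},
    {"x":0,"y":0,"z":-0.6,"ax":0,"ay":0,"az":0,"gripper":85},
    {"x":0,"y":0,"z":-0.9,"ax":0,"ay":0,"az":0,"gripper":85},
    {"x":0,"y":0,"z":-0.9,"ax":0,"ay":0,"az":0,"gripper":60},
    {"x":0,"y":0,"z":-0.9,"ax":0,"ay":0,"az":0,"gripper":46},
    {"x":0,"y":0,"z":-0.9,"ax":0,"ay":0,"az":0,"gripper":46},
    {"x":0,"y":0,"z":-0.9,"ax":0,"ay":0,"az":0,"gripper":46},
    {"x":0,"y":0,"z":-0.9,"ax":0,"ay":0,"az":0,"gripper":46},
    {"x":0,"y":0,"z":-0.9,"ax":0,"ay":0,"az":0,"gripper":46}
  ],
  "newtons": 40
}}

```text
clock: 5.83
position: [525.3, 188.6, 84.5]
tcp_rot: [0.0, 0.163, 0.987, 0.0]
ft_force: [-3.0, -2.5, 7.1]
opening: 0.618
grip_force: 42.5
```

>>> {"fn": "jog_arm", "kwargs": {
  "plan": [
    {"x":0,"y":0,"z":-0.01,"ax":0,"ay":0,"az":-1.2,"gripper":46},
    {"x":0,"y":0,"z":-0.016,"ax":0,"ay":0,"az":-2.4,"gripper":46},
    {"x":0,"y":0,"z":-0.024,"ax":0,"ay":0,"az":-3.6,"gripper":46},
    {"x":0,"y":0,"z":-0.032,"ax":0,"ay":0,"az":-4.8,"gripper":46},
    {"x":0,"y":0,"z":-0.04,"ax":0,"ay":0,"az":-6,"gripper":46},
    {"x":0,"y":0,"z":-0.047,"ax":0,"ay":0,"az":-7.2,"gripper":46},
    {"x":0,"y":0,"z":-0.054,"ax":0,"ay":0,"az":-8,"gripper":46},
    {"x":0,"y":0,"z":-0.054,"ax":0,"ay":0,"az":-8,"gripper":46}
  ],
  "newtons": 40
}}

```text
clock: 6.5
position: [525.6, 189.0, 82.4]
tcp_rot: [0.0, 0.493, 0.87, 0.001]
ft_force: [-1.0, 1.2, 6.3]
opening: 0.617
grip_force: 42.3
```

```bash
python3 -c "
from workcell import env
o=env.get_obs();print({k:(v.round(2) if hasattr(v,'round') else v) for k,v in o.items()})"
```

```text
{'clock': 6.5, 'joint_pos': array([-0.21,  0.88, -0.37,  1.68,  0.47,  0.66, -0.29]), 'qd': array([ 0.01,  0.  , -0.03,  0.  ,  0.03,  0.01,  0.08]), 'joint_efforts': array([ -0.69, -88.96,  -4.54, -14.96,  -0.59,  -0.24,  -1.91]), 'position': array([525.61, 189.04,  82.4 ]), 'tcp_rot': array([0.  , 0.49, 0.87, 0.  ]), 'ft_force': array([-0.98,  1.15,  6.29]), 'ft_torque': array([ 0.12,  0.08, -0.11]), 'grip_force': 42.31847067276249, 'opening': 0.6168621755775501}
```

>>> {"fn": "jog_arm", "kwargs": {
  "plan": [
    {"x":0,"y":0,"z":-0.008,"ax":0,"ay":0,"az":-1.2,"gripper":46},
    {"x":0,"y":0,"z":-0.016,"ax":0,"ay":0,"az":-2.4,"gripper":46},
    {"x":0,"y":0,"z":-0.02,"ax":0,"ay":0,"az":-3,"gripper":46},
    {"x":0,"y":0,"z":-0.02,"ax":0,"ay":0,"az":-3,"gripper":46}
  ],
  "newtons": 40
}}

```text
clock: 6.83
position: [525.7, 189.9, 81.8]
tcp_rot: [0.0, 0.601, 0.799, 0.001]
ft_force: [0.2, 3.7, 6.8]
opening: 0.619
grip_force: 42.3
```

```bash
python3 -c "
from workcell import env
o=env.get_obs();print(o['ft_torque'],o['qd'][6])"
```

```text
[ 0.81255991 -0.03749936  1.02637614] 0.062280878713580894
```

>>> {"fn": "jog_arm", "kwargs": {
  "plan": [
    {"x":0,"y":0,"z":-0.008,"ax":0,"ay":0,"az":-1,"gripper":46},
    {"x":0,"y":0,"z":-0.014,"ax":0,"ay":0,"az":-2,"gripper":46},
    {"x":0,"y":0,"z":-0.014,"ax":0,"ay":0,"az":-2,"gripper":46}
  ],
  "newtons": 40
}}

```text
clock: 7.08
position: [526.0, 189.2, 81.2]
tcp_rot: [0.001, 0.669, 0.743, 0.001]
ft_force: [0.5, -0.2, 8.6]
opening: 0.618
grip_force: 44.2
```

```bash
python3 -c "
from workcell import env
o=env.get_obs();print(o['ft_torque'],o['qd'][6],o['tcp_rot'])"
```

```text
[ 0.01694938 -0.26475569  0.73661692] 0.09269454057122087 [5.47371883e-04 6.69239905e-01 7.43045233e-01 1.19620950e-03]
```

Torque rose to about 1 N·m, against 0.12 for free turning, so the cap is at its stop. I'll release, rise, turn back and go over the lever handle.

>>> {"fn": "jog_arm", "kwargs": {
  "plan": [
    {"x":0,"y":0,"z":0,"ax":0,"ay":0,"az":0,"gripper":85},
    {"x":0,"y":0,"z":0,"ax":0,"ay":0,"az":0,"gripper":85},
    {"x":0,"y":0,"z":0,"ax":0,"ay":0,"az":0,"gripper":85},
    {"x":0,"y":0,"z":1,"ax":0,"ay":0,"az":0,"gripper":85},
    {"x":0,"y":0,"z":1.6,"ax":0,"ay":0,"az":1.2,"gripper":85},
    {"x":-0.4,"y":1.1,"z":1.6,"ax":0,"ay":0,"az":4,"gripper":85},
    {"x":-0.95,"y":3.15,"z":1.6,"ax":0,"ay":0,"az":13.2,"gripper":85},
    {"x":-0.95,"y":3.15,"z":1.6,"ax":0,"ay":0,"az":13.2,"gripper":85},
    {"x":-0.95,"y":3.15,"z":1.6,"ax":0,"ay":0,"az":13.2,"gripper":85},
    {"x":-0.95,"y":3.15,"z":1.6,"ax":0,"ay":0,"az":13.2,"gripper":85},
    {"x":-0.95,"y":3.15,"z":1.6,"ax":0,"ay":0,"az":13.2,"gripper":85},
    {"x":-0.95,"y":3.15,"z":1.6,"ax":0,"ay":0,"az":13.2,"gripper":85}
  ],
  "newtons": 40
}}

```text
clock: 8.08
position: [487.1, 314.6, 144.2]
tcp_rot: [-0.0, 0.236, 0.972, -0.0]
ft_force: [-0.6, -0.6, -0.4]
opening: 0.996
grip_force: 0.0
```

>>> {"fn": "jog_arm", "kwargs": {
  "plan": [
    {"x":0,"y":0,"z":0,"ax":0,"ay":0,"az":0,"gripper":85},
    {"x":0,"y":0,"z":0,"ax":0,"ay":0,"az":0,"gripper":85},
    {"x":0,"y":0,"z":0,"ax":0,"ay":0,"az":0,"gripper":85},
    {"x":0,"y":0,"z":0,"ax":0,"ay":0,"az":0,"gripper":85}
  ]
}}

```text
clock: 8.42
position: [487.1, 314.5, 144.3]
tcp_rot: [0.0, 0.24, 0.971, -0.0]
ft_force: [-0.1, 0.9, -0.2]
opening: 0.997
grip_force: 0.0
```

Run:
```python
from workcell import env
import cv2,numpy as np
o=env.get_obs();print(o['clock'],o['position'].round(1),o['tcp_rot'].round(3))
m=env.camera_model('wrist');im=env.get_image('wrist');cv2.imwrite('pics/w4.png',im[:,:,::-1])
R=np.array(m['R']);t=np.array(m['t']);f=192/np.tan(np.radians(m['vertical_fov']/2))
def pr(X): X=R@X+t; return (X[:2]/X[2]*f+[m['cx'],m['cy']]).round(1)
u=np.array([np.cos(.317),-np.sin(.317),0])*20;g=np.array([486.8,315.2,65])
print('handle front,mid,back',pr(g-u),pr(g),pr(g+u),'px/mm',f/(R@g+t)[2])
for d in env.search_frame('wrist','lever_grip')[:2]: print(d['confidence'],(R.T@(np.array(d['at'])-t)).round(1))
```

```text
8.4167 [487.1 314.5 144.3] [ 0.     0.24   0.971 -0.   ]
handle front,mid,back [249.8 162.7] [254.4 189.3] [259.  214.8] px/mm 1.366209149761751
0.72 [486.3 304.4  63. ]
```

View pics/w4.png

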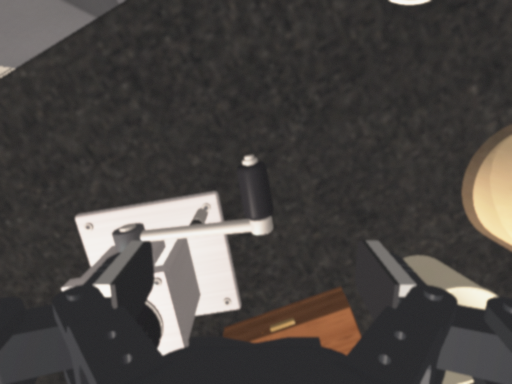

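The handle runs from (248,166) to (262,216) with its middle at (255,191), within 1.5 mm of the prediction. I'm descending to grip it.

>>> {"fn": "jog_arm", "kwargs": {
  "plan": [
    {"x":0,"y":0.01,"z":-0.8,"ax":0,"ay":0,"az":1,"gripper":85},
    {"x":0,"y":0.01,"z":-1.5,"ax":0,"ay":0,"az":1.9,"gripper":85},
    {"x":0,"y":0.01,"z":-2.1,"ax":0,"ay":0,"az":1.9,"gripper":85},
    {"x":0,"y":0.01,"z":-2.5,"ax":0,"ay":0,"az":1.9,"gripper":70},
    {"x":0,"y":0.01,"z":-2.8,"ax":0,"ay":0,"az":1.9,"gripper":60},
    {"x":0,"y":0.01,"z":-2.8,"ax":0,"ay":0,"az":1.9,"gripper":40},
    {"x":0,"y":0.01,"z":-2.8,"ax":0,"ay":0,"az":1.9,"gripper":14},
    {"x":0,"y":0.01,"z":-2.8,"ax":0,"ay":0,"az":1.9,"gripper":14},
    {"x":0,"y":0.01,"z":-2.8,"ax":0,"ay":0,"az":1.9,"gripper":14},
    {"x":0,"y":0.01,"z":-2.8,"ax":0,"ay":0,"az":1.9,"gripper":14},
    {"x":0,"y":0.01,"z":-2.8,"ax":0,"ay":0,"az":1.9,"gripper":14},
    {"x":0,"y":0.01,"z":-2.8,"ax":0,"ay":0,"az":1.9,"gripper":14}
  ],
  "newtons": 50
}}

```text
clock: 9.52
position: [487.4, 315.1, 32.8]
tcp_rot: [0.0, 0.158, 0.988, 0.0]
ft_force: [-0.4, -1.5, 5.3]
opening: 0.238
grip_force: 49.0
```

>>> {"fn": "jog_arm", "kwargs": {
  "plan": [
    {"x":-0.02,"y":-0.07,"z":0.31,"ax":0,"ay":0,"az":0,"gripper":14},
    {"x":-0.06,"y":-0.17,"z":0.61,"ax":0,"ay":0,"az":0,"gripper":14},
    {"x":-0.1,"y":-0.31,"z":0.9,"ax":0,"ay":0,"az":0,"gripper":14},
    {"x":-0.16,"y":-0.48,"z":1.17,"ax":0,"ay":0,"az":0,"gripper":14},
    {"x":-0.22,"y":-0.67,"z":1.42,"ax":0,"ay":0,"az":0,"gripper":14},
    {"x":-0.29,"y":-0.89,"z":1.64,"ax":0,"ay":0,"az":0,"gripper":14},
    {"x":-0.29,"y":-0.89,"z":1.64,"ax":0,"ay":0,"az":0,"gripper":14}
  ],
  "newtons": 50
}}

```text
clock: 10.1
position: [475.6, 278.7, 99.8]
tcp_rot: [0.001, 0.158, 0.987, 0.001]
ft_force: [-0.6, 5.0, 1.4]
opening: 0.233
grip_force: 49.5
```

>>> {"fn": "jog_arm", "kwargs": {
  "plan": [
    {"x":-0.08,"y":-0.24,"z":0.19,"ax":0,"ay":0,"az":0,"gripper":14},
    {"x":-0.17,"y":-0.51,"z":0.35,"ax":0,"ay":0,"az":0,"gripper":14},
    {"x":-0.26,"y":-0.78,"z":0.48,"ax":0,"ay":0,"az":0,"gripper":14},
    {"x":-0.35,"y":-1.08,"z":0.57,"ax":0,"ay":0,"az":0,"gripper":14},
    {"x":-0.45,"y":-1.38,"z":0.63,"ax":0,"ay":0,"az":0,"gripper":14},
    {"x":-0.55,"y":-1.68,"z":0.65,"ax":0,"ay":0,"az":0,"gripper":14},
    {"x":-0.55,"y":-1.68,"z":0.65,"ax":0,"ay":0,"az":0,"gripper":14},
    {"x":-0.55,"y":-1.68,"z":0.65,"ax":0,"ay":0,"az":0,"gripper":14},
    {"x":-0.55,"y":-1.68,"z":0.65,"ax":0,"ay":0,"az":0,"gripper":14},
    {"x":-0.55,"y":-1.68,"z":0.65,"ax":0,"ay":0,"az":0,"gripper":14},
    {"x":-0.55,"y":-1.68,"z":0.65,"ax":0,"ay":0,"az":0,"gripper":14}
  ],
  "newtons": 50
}}

```text
clock: 11.02
position: [454.1, 213.1, 124.6]
tcp_rot: [0.001, 0.157, 0.988, 0.001]
ft_force: [-0.4, 2.5, 20.4]
opening: 0.238
grip_force: 51.4
```

Run:
```python
from workcell import env
import cv2,numpy as np
o=env.get_obs();print(o['clock'],o['position'].round(1),o['qd'].round(3),o['ft_force'].round(1),o['grip_force'])
w=env.get_image('wrist')[:,:,::-1];w=cv2.resize(w,(400,300))
s=cv2.resize(env.get_image('side')[130:226,185:313,::-1],(400,300),interpolation=2)
cv2.imwrite('pics/c5.png',cv2.hconcat([s,w]))
```

```text
11.0167 [454.1 213.1 124.6] [-0.    -0.002 -0.    -0.001  0.    -0.001 -0.   ] [-0.4  2.5 20.4] 51.38809025287628
```

View pics/c5.png

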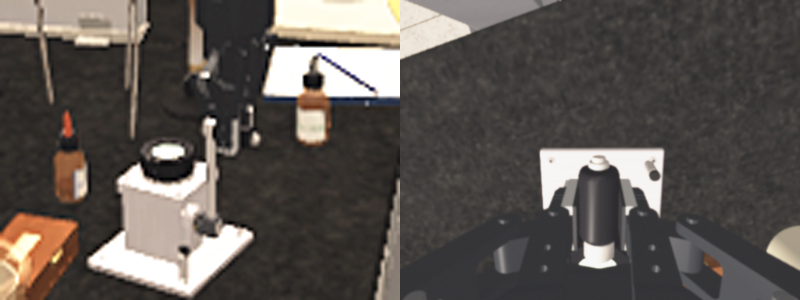

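The lever stands upright, with the handle held between the pads and the arm still. The cap stopped hard when it was screwed home, so I'm handing in.

```bash
python3 -c "
from workcell import env
print(env.close_job())"
```

```text
the job is handed in; nothing more can be done
None
```

I handed the job in with the ring cap screwed to its hard stop and the lever held upright and still; no verdict came back, and neither the cap's final angle nor the puck's force on the window was measured.

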